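Clear the saw board and set the blank to the length stop

TASK

Get the saw board ready for the next cut: drop the leftover offcut into the offcut box, flip the length stop down in front of the fence, and slide the blank up until it lies flat and flush along the fence with its end touching the stop. Ease it up to the stop without ramming it, and leave the other things on the bench where they are.

Things in the scene. Friction and masses are not known exactly. Their poses are not given: they have to be found in the camera images.
- saw_board: Saw board screwed to the bench: plywood base (top 18 mm over the bench, x -210..+45, y -250..+300 mm) and along its far side an aluminium fence 30 mm thick, top 78 mm over the bench. Origin at bench level below the fence's front face. +x from the face away from the robot, +y along the fence to the left. Saw slot at y = +30 mm; behind it two wooden cheeks 103 mm high.
- stop: Flip stop's black carriage, clamped on the fence right of the saw slot, 45 mm wide (y), top 104 mm over the bench, x from -17 to +32 mm, knob behind to +56 mm. Origin at bench level below the fence's front face, mid-width; axes parallel to the saw board's. The arm is 25 mm wide: the side that the blank's end touches is y = +12.5 mm.
- stop_pivot (a point): Axis of the stop arm's pin, parallel to the fence; x = -8 mm, 95 mm over the bench in the stop's frame.
- stop_tip (a point): Free end of the stop arm (mid-thickness), 73 mm from the pin. The arm is a steel bar 10 mm thick; from 2 to 30 mm short of its end it carries a black pad standing out 18 mm from the bar's middle, on the side that faces the robot when the arm is down and away from the robot when it is up.
- stop_arm (a joint): Arm angle, rad: 0 = down in front of the fence face, end 4 mm over the base (working place); 1.57 = level, pointing to the robot; 3.14 = upright; 3.45 = parked as found, leaning back over the fence. Free on its pin, 120 g: pushed from behind to about 20 degrees past upright it drops down by itself, if nothing is in its swing.
- blank: The workpiece: flat wooden board 90 mm wide (own x), 260 mm long (own y), 22 mm thick, about 0.26 kg, lying loose and askew on the base, off the fence, left of the stop. Too wide to grasp across: push it. Origin at the centre of its underside. In place, its origin is at x = -45 mm of the saw board and y = +142.5 mm of the stop.
- offcut: Leftover block of the same wood, 45 mm (own x) by 62 mm (own y), 45 mm high, about 80 g, on the base in front of the stop, where the arm swings down and the blank's end must go. Origin at the centre of its underside.
- offcut_box: Open plywood box for offcuts, 200 mm (own x) by 150 mm (own y), 85 mm high, walls and floor 8 mm, thin scraps up to 17 mm high in it; fixed on the bench to the right of the saw board. Origin at the centre of its underside.
- tape_measure: Bystander: grey tape measure lying flat on the right end of the saw board's base, 62 mm across, 30 mm high.
- square: Bystander: steel combination square lying on the bench near the robot on the left, blade 300 mm, 18 mm high.
- pencil: Bystander: flat carpenter's pencil, 170 mm long, 8 mm thick, lying along the front edge of the saw board's base, right of the slot.
- sanding_block: Bystander: cork sanding block, 65 by 110 mm, 30 mm high, near the robot on the right.
- bronze_vase: Bystander: small bronze vase, 104 mm across, 145 mm high, standing left of the saw board.
- glue_bottle: Bystander: white glue bottle, 60 mm across, 150 mm high, standing behind the fence on the left.
- brush_jar: Bystander: glass jar with brushes, 84 mm across, brushes up to 235 mm high, standing beyond the right end of the fence.
- paint_tin: Bystander: plain metal tin, 86 mm across, 100 mm high, standing behind the middle of the fence.
Things that resemble listed ones, but are neither listed nor needed, are in the scene too. What is meant by the offcut is not green or orange, and is the smaller of those in its own colour.

How it is judged:
At the end, for the whole second after the job is handed in: The offcut lies at rest inside the offcut box; the stop arm is down (under 0.10 rad from hanging); the blank lies flat on the saw board's base at rest, parallel to the fence within 0.012 rad, its edge within 2.5 mm of the fence face and its right end within 2.5 mm of the stop arm (x of offcut in the frame of offcut_box between -0.092 and 0.092 m and y of offcut in the frame of offcut_box between -0.067 and 0.067 m and height (world z) of offcut below 0.08 m and linear speed of offcut below 0.02 m/s and value of joint stop_arm below 0.1 rad and x of blank in the frame of saw_board between -0.0475 and -0.04 m and y of blank in the frame of stop between 0.138 and 0.145 m and angle between the y axis of blank and the y axis of saw_board, either way round below 0.012 rad and angle between blank's own z axis and vertical below 0.03 rad and z of blank in the frame of saw_board below 0.021 m and linear speed of blank below 0.01 m/s); the robot touches nothing.
It fails at once if the blank is rammed against the stop (over 40 N) (contact force between blank and stop above 40 N).
It fails at once if a bystander is pushed more than 30 mm or knocked over (distance of any of tape_measure, square, pencil, sanding_block, bronze_vase, glue_bottle, brush_jar, paint_tin from where it was at the start of the episode above 0.03 m or angle between any of bronze_vase, glue_bottle, brush_jar, paint_tin's own z axis and vertical above 0.5 rad).
It also fails if it takes over 72 s, if anything falls off the work surface, if the arm or the gripper's body presses on something with over 40 N, if the wrist force passes 120 N, or if a joint passes its speed limit or range.

ROBOT

A 7-joint arm with a two-finger parallel gripper is mounted at the origin on the work surface. World frame = base frame: x ahead of the robot, y to its left, z up, the work surface at z = 0. Lengths are in m, angles in rad, forces in N, time in s.
With the tool pointing down it reaches from about 0.4 to 0.85 m from the base axis. Payload 4.5 kg.
Tool frame: the origin (TCP) lies at the very end of the fingers, on their centre line; the grasp point (between the pads) lies 19 mm behind it; z points along the fingers, y is the line along which they close (so a half turn about z gives the same grasp; the last joint's range is limited). The gripper opens to 88 mm and grips with 3 to 60 N. Pads are 18 mm wide; open, the fingers measure 123 mm over their backs; the gripper's body (75 mm by 187 mm) begins 45 mm behind the grasp point.
Start: joints at [1.159, 0.689, -0.195, 1.565, 0.157, 0.902, -0.215], TCP at [0.27, -0.564, 0.239] pointing down, gripper open.
Joint ranges: [-3.01, 3.01], [-0.46, 2.08], [-1.47, 1.51], [0.13, 2.56], [-1, 4.14], [0.04, 2.09], [-2.66, 2.66]. Speed limits (rad/s): [2.57, 2.57, 3.14, 3.14, 3.14, 3.14, 3.14].

INTERFACE

Orientations are given as a unit quaternion [x, y, z, w].
In Python, from plant import r, eyes, nets gives the robot as it stands.
- The arm moves only by the shell command python3 -m pendant 'ROWS' [FORCE]. ROWS is JSON, a list of rows, each an object of numbers: "claw": the opening, from 0 (shut) to 1 (fully open); "dx", "dy", "dz": the shift along the world's x, y, z in mm; "twist": the turn about the world's z in rad. In form: [{"claw": .., "dx": .., "dy": .., "dz": .., "twist": ..}, ...]. A call has 1 to 8 rows; each row is the pose to reach, as a shift and turn from the pose commanded when the call began; what a row does not reach only later rows make up. A row lasts 1/10 s, in which the tool goes at most 50 mm and 8.59 degrees, less where a joint would pass 70% of its speed; a pose out of reach is approached as far as the arm can. A call with a gripper value outside its range is refused whole. The fingers move at their own pace and stop on an object; FORCE is the grip in N (left out, the last holds). Time passes only in rows, so rows that repeat a pose let the fingers close. It gives the time, the measured TCP pose, the force, the opening and the grip force at its end, in the units of the state.
- r.get_state(): the state, without advancing time (a new reading comes with each control period).
- eyes.snapshot(name): name is "side" or "top"; returns (picture, depth): 480x640x3 uint8, blue, green, red; 480x640 float32, m along the optical axis (not along the pixel's ray), 0 where there is no reading.
- eyes.camera_info(name): a dict with "K" (3x3 intrinsics, pixels), "world_to_cam" (4x4, takes a point from world to camera coordinates). Camera axes: x right, y down, z forward; pixel columns grow to the right and rows downward; lengths in m; the calibration is good to about 2 mm. A picture is of the moment at which its call begins. camera_info takes no time and is no camera call.
- r.finish_job(): hands the job in; it is judged then, once.
Trained networks look in the newest picture that a camera, given by its name, has taken for a name from the list of things; names that differ only in an ending like _2 or _b are one class to them, and where a whole thing is asked for, a point or a joint stands for the part that bears it (a point fixed in the world has none). Each returns a list of dicts, best first, with "confidence" (0 to 1); they miss things now and then, are a little off and sometimes report something else, mostly with a low value. They report only what shows in the picture. A call takes as long as a camera call. They do not tell look-alikes from the thing itself.
- nets.spot_in(camera, query): "box" ([left, top, width, height] as shares, 0 to 1, of the picture: columns of its width, rows of its height, round what is visible of it).
- nets.place_of(camera, query): "position" ([column, row] as shares, 0 to 1, of the picture: columns of its width, rows of its height: a listed point, or the origin of a listed thing).
The state is a dict: "clock": time; "q": joint angles; "qd": joint speeds; "joint_torque": joint torques, N m; "tool_pos": TCP position; "eef_rot": TCP orientation; "contact_force": force on the tool from outside, world axes, zero at the start; "moment": the same for the moment, N m; "opening": opening from 0.0 (shut) to 1.0 (fully open); "finger_force": force on a finger pad.
Only numpy, scipy, OpenCV 4.12 (cv2) and the standard library are available. Lean on these libraries where they do the work, as an engineer would, in place of code of your own. Each camera call takes 0.05 s, during which the arm holds its last target. There are 200 camera calls.

## Working session

There is one attempt and no reset: what is moved stays moved. The work goes in short steps, Python scripts to look and compute and a shell command to move; the robot and the scene stay as the last step left them, time stands still between calls to the robot, and variables do not carry over. Pictures are saved under pics/ and viewed, at most 10 in all, crops included, and the job is handed in when it is done.

```bash
ls; mkdir -p pics; cat > h.py <<'E'
import numpy as np, cv2
from plant import r, eyes, nets
def cam(n):
    c=eyes.camera_info(n); return np.array(c["K"],float),np.array(c["world_to_cam"],float)
def unproj(n,u,v,z=None,d=None):
    K,T=cam(n); ray=np.linalg.inv(K)@[u,v,1]; R,t=T[:3,:3],T[:3,3]; o=-R.T@t; w=R.T@ray
    s=d if d is not None else (z-o[2])/w[2]
    return o+s*w
def cloud(n,depth):
    K,T=cam(n); v,u=np.mgrid[:480,:640]; p=np.stack([u,v,np.ones_like(u)],-1)@np.linalg.inv(K).T*depth[...,None]
    return (p-T[:3,3])@T[:3,:3]
def proj(n,P):
    K,T=cam(n); c=T[:3,:3]@np.array(P)+T[:3,3]; c=K@c; return c[:2]/c[2]
E
python3 - <<'E'
from h import *
for n in("top","side"):
    im,d=eyes.snapshot(n); cv2.imwrite(f"pics/{n}0.png",im); np.save(f"{n}0.npy",d)
    K,T=cam(n); print(n,K[0,0],-T[:3,:3].T@T[:3,3],T[2,:3])
    for q in("saw_board","stop","stop_pivot","stop_tip","blank","offcut","offcut_box","tape_measure","pencil"):
        for x in nets.place_of(n,q)[:4]:
            u,v=x["position"][0]*640,x["position"][1]*480
            dd=d[int(np.clip(v,0,479)),int(np.clip(u,0,639))]
            print(q,round(x["confidence"],2),round(u),round(v),unproj(n,u,v,z=0.018 if q in("blank","offcut") else .09 if q.startswith("stop_") else 0).round(3), unproj(n,u,v,d=dd).round(3))
print(r.get_state())
E
```

```text
pics
top 625.1950521611122 [0.30261599 0.04776856 1.54282594] [ 0.12436729  0.01174955 -0.99216668]
saw_board 0.97 363 176 [ 0.638 -0.036  0.   ] [ 0.634 -0.035  0.019]
saw_board 0.39 303 215 [0.541 0.115 0.   ] [0.535 0.114 0.041]
stop 0.58 411 169 [ 0.654 -0.158  0.   ] [ 0.63  -0.144  0.105]
stop 0.55 503 158 [ 0.681 -0.389  0.   ] [ 0.669 -0.376  0.046]
stop_pivot 0.69 421 172 [ 0.627 -0.17   0.09 ] [ 0.622 -0.167  0.11 ]
blank 0.73 298 215 [0.538 0.126 0.018] [0.534 0.125 0.045]
blank 0.31 130 244 [0.472 0.54  0.018] [0.463 0.513 0.102]
offcut 0.69 472 358 [ 0.187 -0.288  0.018] [ 0.19  -0.279  0.059]
offcut 0.67 409 306 [ 0.312 -0.141  0.018] [ 0.312 -0.135  0.066]
offcut 0.63 403 212 [ 0.543 -0.133  0.018] [ 0.537 -0.128  0.061]
offcut 0.62 329 295 [0.34  0.052 0.018] [0.339 0.052 0.041]
offcut_box 0.82 518 252 [ 0.443 -0.415  0.   ] [ 0.442 -0.412  0.012]
tape_measure 0.61 446 239 [ 0.476 -0.238  0.   ] [ 0.471 -0.229  0.05 ]
tape_measure 0.53 295 215 [0.542 0.134 0.   ] [0.536 0.132 0.039]
tape_measure 0.47 394 247 [ 0.459 -0.109  0.   ] [ 0.457 -0.107  0.016]
pencil 0.83 39
[... 998 characters left out ...]
64,  0.68910189, -0.19460974,  1.5653245 ,  0.15730444,
        0.90251368, -0.21507567]), 'qd': array([ 9.96841226e-04, -8.84235702e-05, -1.01004154e-03,  4.41332290e-04,
        3.23084899e-04, -6.68408089e-04,  9.80465736e-04]), 'joint_torque': array([ 1.64570920e-04, -5.27503288e+01, -1.26733817e+00, -1.53748208e+01,
       -5.19789336e-02, -9.03259806e-04,  3.60753961e-05]), 'tool_pos': array([ 0.26950974, -0.56391129,  0.23873523]), 'eef_rot': array([9.75254880e-01, 2.21083509e-01, 8.34747210e-06, 1.71768803e-05]), 'contact_force': array([ 0.05023694, -0.12256174,  0.36497564]), 'moment': array([ 0.04221485,  0.03466982, -0.03557558]), 'finger_force': 0.0, 'opening': 0.994030868059325}
```

View pics/top0.png

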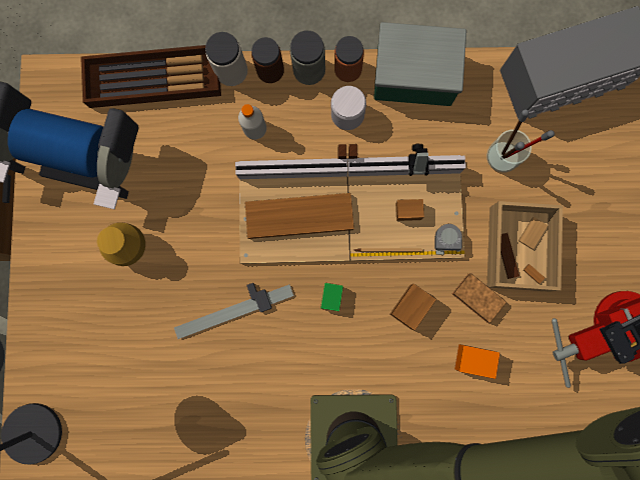

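View pics/side0.png

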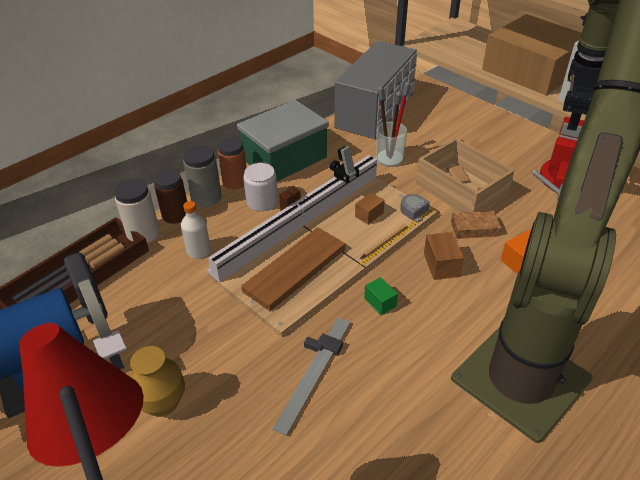

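Top view: the fence runs along row ~165, the stop is at (418,160), the blank at (299,215) and the box at (525,247). The offcut candidates are green (332,296), orange (478,362), large brown (414,306) and small brown on the base (410,209). The small brown one fits: it is neither green nor orange, it is the smaller brown one, and it lies in front of the stop. I'll confirm with a crop and measure.

```bash
cat > m.py <<'E'
from h import *
def rect(P,name):
    (c,s,a)=cv2.minAreaRect((P[:,:2]*1000).astype(np.float32)); print(name,len(P),"c",np.round(c,1),"size",np.round(s,1),"ang",round(a,2),"zmed",np.median(P[:,2]).round(4))
def sel(C,x0,x1,y0,y1,z0,z1):
    m=(C[...,0]>x0)&(C[...,0]<x1)&(C[...,1]>y0)&(C[...,1]<y1)&(C[...,2]>z0)&(C[...,2]<z1)
    m=cv2.morphologyEx(m.astype(np.uint8),cv2.MORPH_OPEN,np.ones((3,3)))
    n,l,s,_=cv2.connectedComponentsWithStats(m)
    return C[l==1+np.argmax(s[1:,4])] if n>1 else C[:0].reshape(-1,3)
E
python3 - <<'E'
from m import *
for n in("top","side"):
    d=np.load(f"{n}0.npy"); C=cloud(n,d); print(n)
    rect(sel(C,.58,.72,-.29,.29,.07,.088),"fence")
    rect(sel(C,.42,.62,-.05,.32,.034,.05),"blank")
    rect(sel(C,.48,.60,-.2,-.06,.054,.075),"offcut")
    rect(sel(C,.42,.53,-.29,-.19,.038,.06),"tape")
    rect(sel(C,.58,.72,-.25,-.08,.097,.115),"stop carriage")
    P=sel(C,.58,.78,-.25,-.08,.118,.25); 
    if len(P): rect(P,"arm"); print(P.min(0),P.max(0),P.mean(0))
    rect(sel(C,.3,.6,-.56,-.28,.07,.1),"box rim")
    rect(sel(C,.3,.6,-.56,-.28,-.01,.06),"box in")
    f=sel(C,.58,.72,-.29,.29,.07,.088)
    # front edge: min x per y bin
    ys=np.arange(-.22,.27,.01); e=[(y,np.percentile(f[abs(f[:,1]-y)<.005,0],3)) for y in ys if (abs(f[:,1]-y)<.005).sum()>5]
    e=np.array(e); p=np.polyfit(*e.T,1); print("front edge x=",p, np.abs(np.polyval(p,e[:,0])-e[:,1]).max())
    b=sel(C,.42,.62,-.28,.33,.012,.025); rect(b,"base")
a=cv2.imread("pics/top0.png")[140:330,300:540];b=cv2.imread("pics/side0.png")[130:290,300:500]
cv2.imwrite("pics/crop0.png",np.vstack([cv2.resize(a,(720,570))[:300],cv2.resize(b[:75],(720,270))]))
E
```

```text
top
fence 1400 c [647.6 141.2] size [ 33.3 266.8] ang 0.81 zmed 0.0774
blank 3433 c [535.  124.9] size [ 91.1 259.9] ang 4.38 zmed 0.0394
offcut 497 c [ 544.7 -143.5] size [46.  62.5] ang 0.98 zmed 0.0626
tape 600 c [ 477.8 -236.3] size [63.5 60.5] ang 87.3 zmed 0.0477
stop carriage 111 c [ 645.1 -146.5] size [47.3 19.6] ang 11.16 zmed 0.1027
arm 223 c [ 649.1 -160.4] size [36.6 26.3] ang 0.66 zmed 0.1555
[ 0.63093416 -0.17367451  0.11941095] [ 0.66757642 -0.1473451   0.1727684 ] [ 0.64730668 -0.16001408  0.15009905]
box rim 1344 c [ 450.7 -414.9] size [153.7 200.9] ang 85.39 zmed 0.0838
box in 7768 c [ 450. -420.] size [279.8 300. ] ang 89.97 zmed 0.0009
front edge x= [-0.01407899  0.63530883] 0.001192255802526021
base 10191 c [522.2  -1.9] size [197.8 550.6] ang 0.33 zmed 0.0176
side
fence 1738 c [659.2  69.8] size [ 61.2 420.9] ang 1.15 zmed 0.0768
blank 3149 c [533.2 127.3] size [ 95.  263.5] ang 4.42 zmed 0.0391
offcut 328 c [ 542.7 -140.1] size [50.  68.5] ang 2.31 zmed 0.062
tape 392 c [ 477.4 -230.9] size [65.6 66.9] ang 89.86 zmed 0.0467
stop carriage 169 c [ 642.7 -154.6] size [54.2 44.3] ang 4.4 zmed 0.1022
arm 224 c [ 647.9 -157.1] size [36.7 31.4] ang 2.78 zmed 0.1446
[ 0.62895622 -0.17333736  0.11844848] [ 0.66626489 -0.14191623  0.16767857] [ 0.64365009 -0.15439538  0.1441729 ]
box rim 1202 c [ 449.7 -410.6] size [161.1 207.2] ang 85.11 zmed 0.0812
box in 3813 c [ 450.2 -419.7] size [299.9 279.4] ang 0.11 zmed 0.0072
front edge x= [-0.014682    0.63275894] 0.0017988918804854315
base 7940 c [520.1   1. ] size [199.9 554.4] ang 0.04 zmed 0.0172
```

View pics/crop0.png

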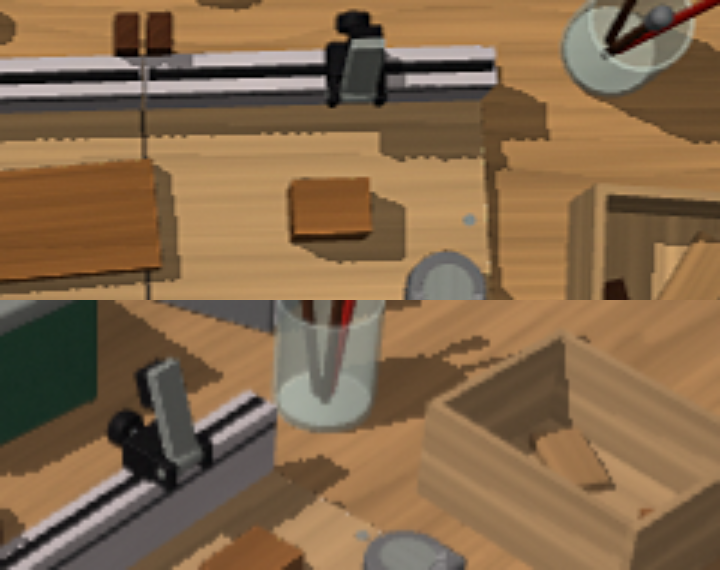

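The crop confirms the small brown block on the base, at crop (330,208), in front of the stop. Its centre is about (0.544, -0.142) and it stands 45 mm high. I'll move above it with the fingers closing along y.

```bash
R='';
python3 -m pendant '[{"claw":1,"dx":137,"dy":210,"dz":-20,"twist":-0.43},{"claw":1,"dx":137,"dy":210,"dz":-20,"twist":-0.43},{"claw":1,"dx":137,"dy":210,"dz":-20,"twist":-0.43},{"claw":1,"dx":137,"dy":210,"dz":-20,"twist":-0.43},{"claw":1,"dx":137,"dy":210,"dz":-20,"twist":-0.43},{"claw":1,"dx":137,"dy":210,"dz":-20,"twist":-0.43}]' 15
python3 -m pendant '[{"claw":1,"dx":137,"dy":212,"dz":-70,"twist":0},{"claw":1,"dx":137,"dy":212,"dz":-70,"twist":0},{"claw":1,"dx":137,"dy":212,"dz":-70,"twist":0},{"claw":1,"dx":137,"dy":212,"dz":-70,"twist":0},{"claw":1,"dx":137,"dy":212,"dz":-70,"twist":0},{"claw":1,"dx":137,"dy":212,"dz":-70,"twist":0},{"claw":1,"dx":137,"dy":212,"dz":-70,"twist":0},{"claw":1,"dx":137,"dy":212,"dz":-70,"twist":0}]'
python3 - <<'E'
from m import *
s=r.get_state();print(s["tool_pos"],s["eef_rot"],s["opening"])
im,d=eyes.snapshot("side");cv2.imwrite("pics/s1.png",im);C=cloud("side",d)
rect(sel(C,.48,.60,-.2,-.06,.054,.075),"offcut")
E
```

```text
clock: 1.6
tool_pos: [0.412, -0.3458, 0.2185]
eef_rot: [1.0, 0.015, 0.001, -0.003]
contact_force: [0.1, 0.7, 0.2]
opening: 1.001
finger_force: 0.0
clock: 2.4
tool_pos: [0.5427, -0.144, 0.1489]
eef_rot: [1.0, 0.007, -0.0, 0.001]
contact_force: [-0.4, -0.7, -0.4]
opening: 1.003
finger_force: 0.0
[ 0.54273426 -0.14395142  0.14894586] [ 9.99975129e-01  6.99536582e-03 -3.42052775e-04  8.30763342e-04] 1.0027330267560624
offcut 330 c [ 542.2 -139.8] size [52.  69.2] ang 1.7 zmed 0.0617
```

```bash
python3 -m pendant '[{"claw":1,"dx":1,"dy":0,"dz":-50,"twist":0},{"claw":1,"dx":1,"dy":0,"dz":-90,"twist":0},{"claw":1,"dx":1,"dy":0,"dz":-112,"twist":0},{"claw":1,"dx":1,"dy":0,"dz":-118,"twist":0},{"claw":1,"dx":1,"dy":0,"dz":-118,"twist":0},{"claw":0.5,"dx":1,"dy":0,"dz":-118,"twist":0},{"claw":0.5,"dx":1,"dy":0,"dz":-118,"twist":0},{"claw":0.5,"dx":1,"dy":0,"dz":-118,"twist":0}]' 15
python3 -m pendant '[{"claw":0.5,"dx":0,"dy":0,"dz":0,"twist":0},{"claw":0.5,"dx":0,"dy":0,"dz":0,"twist":0},{"claw":0.5,"dx":0,"dy":0,"dz":0,"twist":0},{"claw":0.5,"dx":0,"dy":0,"dz":0,"twist":0}]' 15
```

```text
clock: 3.25
tool_pos: [0.5453, -0.1422, 0.032]
eef_rot: [1.0, 0.008, 0.001, 0.0]
contact_force: [-0.3, 0.3, 0.7]
opening: 0.749
finger_force: 0.0
clock: 3.65
tool_pos: [0.5452, -0.1422, 0.0318]
eef_rot: [1.0, 0.008, 0.001, 0.0]
contact_force: [-1.5, -1.1, 5.4]
opening: 0.706
finger_force: 15.0
```

```bash
python3 -m pendant '[{"claw":0.5,"dx":0,"dy":0,"dz":40,"twist":0},{"claw":0.5,"dx":0,"dy":0,"dz":80,"twist":0},{"claw":0.5,"dx":0,"dy":0,"dz":125,"twist":0},{"claw":0.5,"dx":-15,"dy":-40,"dz":140,"twist":0},{"claw":0.5,"dx":-30,"dy":-85,"dz":140,"twist":-0.09},{"claw":0.5,"dx":-48,"dy":-130,"dz":140,"twist":-0.09},{"claw":0.5,"dx":-64,"dy":-175,"dz":140,"twist":-0.09},{"claw":0.5,"dx":-80,"dy":-220,"dz":140,"twist":-0.09}]' 20
python3 -m pendant '[{"claw":0.5,"dx":-15,"dy":-51,"dz":0,"twist":0},{"claw":0.5,"dx":-15,"dy":-51,"dz":0,"twist":0},{"claw":0.5,"dx":-15,"dy":-51,"dz":0,"twist":0}]'
```

```text
clock: 4.45
tool_pos: [0.4635, -0.3633, 0.1709]
eef_rot: [0.999, -0.037, -0.0, -0.0]
contact_force: [0.6, -1.0, -1.3]
opening: 0.699
finger_force: 20.0
clock: 4.75
tool_pos: [0.448, -0.4147, 0.1706]
eef_rot: [0.999, -0.039, -0.0, 0.0]
contact_force: [-0.5, 1.0, -1.9]
opening: 0.702
finger_force: 20.0
```

```bash
python3 - <<'E'
from h import *
im,d=eyes.snapshot("top"); im2,_=eyes.snapshot("side")
cv2.imwrite("pics/c2.png",np.hstack([cv2.resize(im[150:350,420:620],(400,400)),cv2.resize(im2[100:300,380:580],(400,400))]))
E
```

```text
(no output)
```

View pics/c2.png

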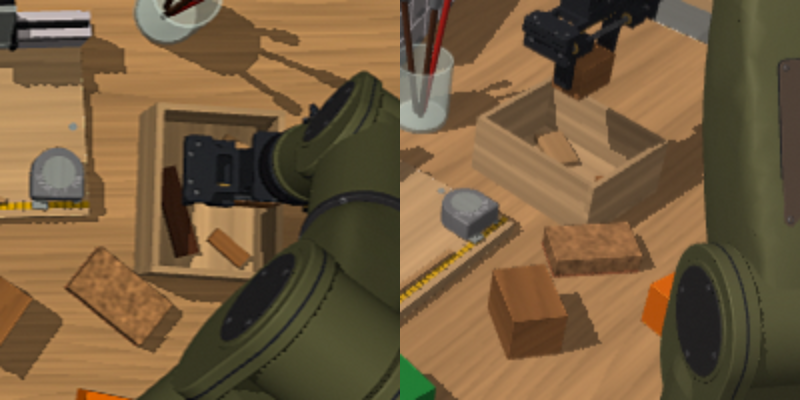

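The offcut is held over the box: left panel (240,165), right panel (590,75). Now lower, release and rise.

```bash
python3 -m pendant '[{"claw":0.5,"dx":0,"dy":0,"dz":-45,"twist":0},{"claw":0.5,"dx":0,"dy":0,"dz":-85,"twist":0},{"claw":0.5,"dx":0,"dy":0,"dz":-110,"twist":0},{"claw":0.5,"dx":0,"dy":0,"dz":-114,"twist":0},{"claw":0.85,"dx":0,"dy":0,"dz":-114,"twist":0},{"claw":0.85,"dx":0,"dy":0,"dz":-114,"twist":0},{"claw":0.85,"dx":0,"dy":0,"dz":-114,"twist":0},{"claw":0.85,"dx":0,"dy":0,"dz":-100,"twist":0}]'
python3 -m pendant '[{"claw":0.85,"dx":0,"dy":0,"dz":40,"twist":0},{"claw":0.85,"dx":0,"dy":0,"dz":80,"twist":0},{"claw":0.5,"dx":0,"dy":0,"dz":120,"twist":0},{"claw":0,"dx":0,"dy":0,"dz":170,"twist":0.09},{"claw":0,"dx":0,"dy":0,"dz":170,"twist":0.09}]'
```

```text
clock: 5.65
tool_pos: [0.4492, -0.4125, 0.0711]
eef_rot: [0.999, -0.037, -0.0, -0.0]
contact_force: [-0.6, -0.0, 0.2]
opening: 0.855
finger_force: 0.0
clock: 6.15
tool_pos: [0.4529, -0.4161, 0.2497]
eef_rot: [1.0, 0.008, 0.006, 0.005]
contact_force: [0.4, -0.6, 0.8]
opening: 0.602
finger_force: 0.0
```

```bash
python3 -m pendant '[{"claw":0,"dx":0,"dy":48,"dz":0,"twist":0},{"claw":0,"dx":10,"dy":96,"dz":0,"twist":0},{"claw":0,"dx":20,"dy":144,"dz":0,"twist":0},{"claw":0,"dx":40,"dy":190,"dz":0,"twist":0},{"claw":0,"dx":70,"dy":228,"dz":0,"twist":0},{"claw":0,"dx":100,"dy":253,"dz":0,"twist":0},{"claw":0,"dx":148,"dy":253,"dz":0,"twist":0},{"claw":0,"dx":195,"dy":253,"dz":0,"twist":0}]'
python3 -m pendant '[{"claw":0,"dx":48,"dy":0,"dz":0,"twist":0},{"claw":0,"dx":58,"dy":0,"dz":0,"twist":0},{"claw":0,"dx":58,"dy":0,"dz":-30,"twist":0},{"claw":0,"dx":58,"dy":0,"dz":-60,"twist":0},{"claw":0,"dx":58,"dy":0,"dz":-92,"twist":0},{"claw":0,"dx":58,"dy":0,"dz":-92,"twist":0},{"claw":0,"dx":58,"dy":0,"dz":-92,"twist":0}]'
python3 - <<'E'
from h import *
im,d=eyes.snapshot("top"); im2,_=eyes.snapshot("side")
cv2.imwrite("pics/c3.png",np.hstack([cv2.resize(im[80:280,360:560],(400,400)),cv2.resize(im2[60:220,280:440],(400,400))]))
E
```

```text
clock: 6.95
tool_pos: [0.6459, -0.1583, 0.2423]
eef_rot: [1.0, 0.009, 0.001, -0.0]
contact_force: [1.3, 0.2, 0.2]
opening: 0.003
finger_force: 0.0
clock: 7.65
tool_pos: [0.7026, -0.16, 0.1497]
eef_rot: [1.0, 0.008, 0.0, 0.0]
contact_force: [0.2, -0.2, 0.9]
opening: 0.004
finger_force: 0.0
```

View pics/c3.png

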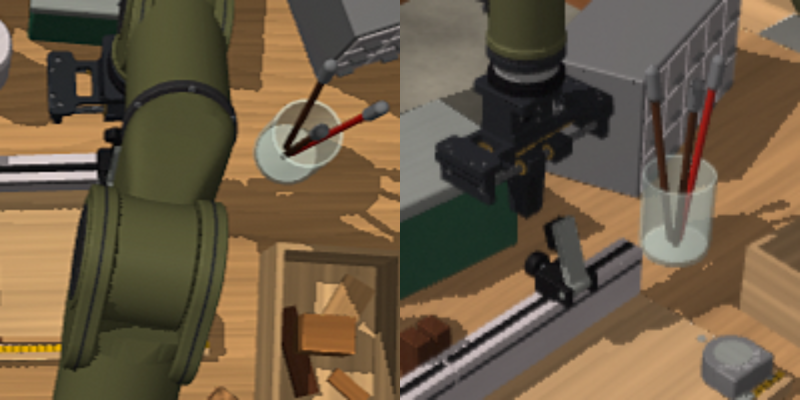

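The offcut lies in the box, left panel (327,335). The closed fingers stand behind the parked arm, right panel (528,200). Now push the stop arm over.

```bash
python3 -m pendant '[{"claw":0,"dx":-8,"dy":0,"dz":-7,"twist":0},{"claw":0,"dx":-20,"dy":0,"dz":-7,"twist":0},{"claw":0,"dx":-32,"dy":0,"dz":-7,"twist":0},{"claw":0,"dx":-44,"dy":0,"dz":-7,"twist":0},{"claw":0,"dx":-56,"dy":0,"dz":-7,"twist":0},{"claw":0,"dx":-68,"dy":0,"dz":-7,"twist":0},{"claw":0,"dx":-80,"dy":0,"dz":-7,"twist":0},{"claw":0,"dx":-92,"dy":0,"dz":-7,"twist":0}]'
python3 -m pendant '[{"claw":0,"dx":-12,"dy":0,"dz":0,"twist":0},{"claw":0,"dx":-24,"dy":0,"dz":0,"twist":0},{"claw":0,"dx":-24,"dy":0,"dz":20,"twist":0},{"claw":0,"dx":-24,"dy":0,"dz":60,"twist":0},{"claw":0,"dx":-60,"dy":40,"dz":80,"twist":0},{"claw":0,"dx":-90,"dy":80,"dz":80,"twist":0},{"claw":1,"dx":-120,"dy":120,"dz":80,"twist":0},{"claw":1,"dx":-140,"dy":160,"dz":80,"twist":0}]'
python3 -m pendant '[{"claw":1,"dx":-5,"dy":45,"dz":0,"twist":0},{"claw":1,"dx":-5,"dy":90,"dz":0,"twist":0},{"claw":1,"dx":-5,"dy":125,"dz":0,"twist":0},{"claw":1,"dx":-5,"dy":125,"dz":0,"twist":0}]'
python3 - <<'E'
from m import *
im,d=eyes.snapshot("top"); im2,d2=eyes.snapshot("side")
cv2.imwrite("pics/c4.png",np.hstack([cv2.resize(im[80:280,300:500],(400,400)),cv2.resize(im2[120:280,240:400],(400,400))]))
C=cloud("side",d2); rect(sel(C,.42,.62,-.05,.32,.034,.05),"blank")
C=cloud("top",d); rect(sel(C,.42,.62,-.05,.32,.034,.05),"blank top")
E
```

```text
clock: 8.55
tool_pos: [0.6116, -0.1604, 0.1443]
eef_rot: [1.0, 0.008, 0.002, 0.001]
contact_force: [-0.7, 0.7, -0.1]
opening: 0.006
finger_force: 0.0
clock: 9.35
tool_pos: [0.4709, -0.0007, 0.2241]
eef_rot: [1.0, 0.007, 0.002, -0.0]
contact_force: [0.3, 0.6, -0.2]
opening: 0.164
finger_force: 0.0
clock: 9.75
tool_pos: [0.4675, 0.1307, 0.2238]
eef_rot: [1.0, 0.013, 0.003, -0.003]
contact_force: [-0.6, 0.1, 0.1]
opening: 0.527
finger_force: 0.0
blank 3096 c [533.7 127.8] size [ 95.6 264.7] ang 4.19 zmed 0.039
blank top 775 c [541.   48.1] size [ 90.2 105.5] ang 4.2 zmed 0.0393
```

View pics/c4.png

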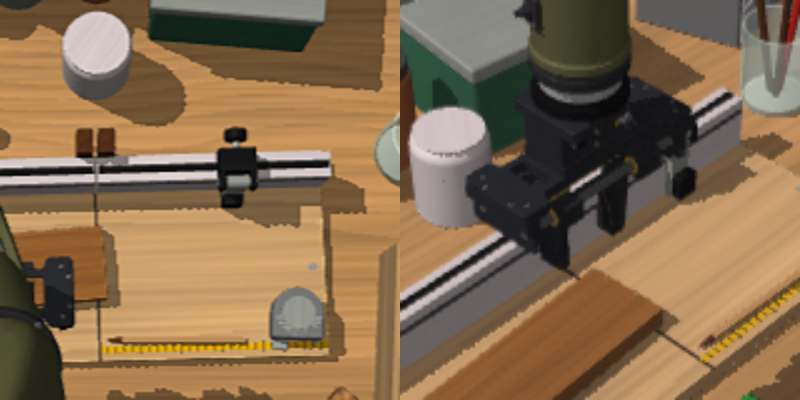

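The stop arm hangs down, left panel (233,198), and the blank has not moved. Next, descend behind the blank and push it to the fence.

```bash
python3 -m pendant '[{"claw":1,"dx":-14,"dy":0,"dz":-40,"twist":0},{"claw":1,"dx":-14,"dy":0,"dz":-85,"twist":0},{"claw":1,"dx":-14,"dy":0,"dz":-130,"twist":0},{"claw":1,"dx":-14,"dy":0,"dz":-170,"twist":0},{"claw":1,"dx":-14,"dy":0,"dz":-190,"twist":0},{"claw":1,"dx":-14,"dy":0,"dz":-196,"twist":0},{"claw":1,"dx":-14,"dy":0,"dz":-196,"twist":0},{"claw":1,"dx":-14,"dy":0,"dz":-196,"twist":0}]'
python3 -m pendant '[{"claw":1,"dx":10,"dy":0,"dz":0,"twist":0},{"claw":1,"dx":18,"dy":0,"dz":0,"twist":0},{"claw":1,"dx":26,"dy":0,"dz":0,"twist":0},{"claw":1,"dx":34,"dy":0,"dz":0,"twist":0},{"claw":1,"dx":42,"dy":0,"dz":0,"twist":0},{"claw":1,"dx":50,"dy":0,"dz":0,"twist":0},{"claw":1,"dx":58,"dy":0,"dz":0,"twist":0},{"claw":1,"dx":64,"dy":0,"dz":0,"twist":0}]'
python3 - <<'E'
from m import *
im2,d2=eyes.snapshot("side")
C=cloud("side",d2); rect(sel(C,.45,.632,-.05,.32,.034,.05),"blank")
E
```

```text
clock: 10.65
tool_pos: [0.4534, 0.1231, 0.027]
eef_rot: [1.0, 0.007, 0.001, -0.0]
contact_force: [-0.6, 0.0, 0.4]
opening: 1.001
finger_force: 0.0
clock: 11.45
tool_pos: [0.5175, 0.1234, 0.0256]
eef_rot: [1.0, 0.008, 0.001, 0.0]
contact_force: [-0.9, -0.0, 0.2]
opening: 1.002
finger_force: 0.9
blank 965 c [568.4 214.5] size [95.  84.7] ang 0.58 zmed 0.0388
```

```bash
python3 -m pendant '[{"claw":1,"dx":4,"dy":0,"dz":0,"twist":0},{"claw":1,"dx":7,"dy":0,"dz":0,"twist":0},{"claw":1,"dx":10,"dy":0,"dz":0,"twist":0},{"claw":1,"dx":12,"dy":0,"dz":0,"twist":0},{"claw":1,"dx":13,"dy":0,"dz":0,"twist":0},{"claw":1,"dx":14,"dy":0,"dz":0,"twist":0},{"claw":1,"dx":14,"dy":0,"dz":0,"twist":0}]'
python3 -m pendant '[{"claw":1,"dx":0.7,"dy":0,"dz":0,"twist":0},{"claw":1,"dx":1.4,"dy":0,"dz":0,"twist":0},{"claw":1,"dx":2,"dy":0,"dz":0,"twist":0},{"claw":1,"dx":2,"dy":0,"dz":0,"twist":0}]'
```

```text
clock: 12.2
tool_pos: [0.5305, 0.1237, 0.0257]
eef_rot: [1.0, 0.008, 0.0, -0.0]
contact_force: [-1.1, -0.5, 0.0]
opening: 0.999
finger_force: 0.5
clock: 12.6
tool_pos: [0.5326, 0.1237, 0.0258]
eef_rot: [1.0, 0.008, 0.0, -0.0]
contact_force: [-1.7, -0.2, -0.8]
opening: 1.001
finger_force: 0.5
```

```bash
python3 -m pendant '[{"claw":1,"dx":0.7,"dy":0,"dz":0,"twist":0},{"claw":1,"dx":1.4,"dy":0,"dz":0,"twist":0},{"claw":1,"dx":2,"dy":0,"dz":0,"twist":0},{"claw":1,"dx":2,"dy":0,"dz":0,"twist":0}]'
python3 -m pendant '[{"claw":1,"dx":0.7,"dy":0,"dz":0,"twist":0},{"claw":1,"dx":1.4,"dy":0,"dz":0,"twist":0},{"claw":1,"dx":2,"dy":0,"dz":0,"twist":0},{"claw":1,"dx":2,"dy":0,"dz":0,"twist":0}]'
```

```text
clock: 13.0
tool_pos: [0.5327, 0.1236, 0.0257]
eef_rot: [1.0, 0.008, -0.002, 0.0]
contact_force: [-5.3, 0.1, 3.4]
opening: 1.001
finger_force: 2.6
clock: 13.4
tool_pos: [0.5327, 0.1236, 0.0257]
eef_rot: [1.0, 0.008, -0.003, 0.0]
contact_force: [-8.5, 0.7, 7.5]
opening: 1.002
finger_force: 4.2
```

```bash
python3 -m pendant '[{"claw":1,"dx":-5,"dy":0,"dz":0,"twist":0},{"claw":1,"dx":-30,"dy":0,"dz":0,"twist":0},{"claw":0.4,"dx":-30,"dy":0,"dz":40,"twist":0},{"claw":0.4,"dx":-20,"dy":30,"dz":85,"twist":0},{"claw":0.4,"dx":-5,"dy":70,"dz":110,"twist":0},{"claw":0.4,"dx":10,"dy":110,"dz":110,"twist":0},{"claw":0.4,"dx":30,"dy":150,"dz":110,"twist":0},{"claw":0.4,"dx":51,"dy":160,"dz":110,"twist":0}]'
python3 - <<'E'
from m import *
s=r.get_state(); print(s["q"].round(3),s["tool_pos"])
im2,d2=eyes.snapshot("side")
C=cloud("side",d2); rect(sel(C,.45,.632,-.05,.32,.034,.05),"blank")
im2,d2=eyes.snapshot("top")
C=cloud("top",d2); rect(sel(C,.45,.632,-.05,.32,.034,.05),"blank top")
P=sel(C,.55,.636,-.2,-.12,.03,.12);rect(P,"pad");print(P.min(0),P.max(0))
E
```

```text
clock: 14.2
tool_pos: [0.5879, 0.292, 0.1369]
eef_rot: [1.0, 0.012, 0.002, -0.003]
contact_force: [-0.4, -0.3, 0.8]
opening: 0.48
finger_force: 0.0
[-0.553  0.849  0.045  1.564 -0.057  0.723 -2.028] [0.58786819 0.29200222 0.13687961]
blank 2976 c [584.5 126.1] size [265.5  94.9] ang 89.99 zmed 0.0391
blank top 3080 c [587.4 121.8] size [ 90.  258.1] ang 0.7 zmed 0.0393
pad 240 c [ 623.  -160.9] size [46.6 25.2] ang 89.63 zmed 0.0948
[ 0.61045017 -0.18426602  0.03003441] [ 0.6357974  -0.13760993  0.11115924]
```

```bash
python3 -m pendant '[{"claw":0.4,"dx":0,"dy":0,"dz":0,"twist":-1.571},{"claw":0.4,"dx":0,"dy":0,"dz":0,"twist":-1.571},{"claw":0.4,"dx":0,"dy":0,"dz":0,"twist":-1.571},{"claw":0.4,"dx":0,"dy":0,"dz":0,"twist":-1.571},{"claw":0.4,"dx":0,"dy":0,"dz":0,"twist":-1.571},{"claw":0.4,"dx":0,"dy":0,"dz":0,"twist":-1.571},{"claw":0.4,"dx":0,"dy":0,"dz":0,"twist":-1.571},{"claw":0.4,"dx":0,"dy":0,"dz":0,"twist":-1.571}]'
python3 -m pendant '[{"claw":0.4,"dx":0,"dy":0,"dz":0,"twist":-0.371},{"claw":0.4,"dx":0,"dy":0,"dz":0,"twist":-0.371},{"claw":0.4,"dx":0,"dy":0,"dz":0,"twist":-0.371},{"claw":0.4,"dx":0,"dy":0,"dz":0,"twist":-0.371},{"claw":0.4,"dx":0,"dy":0,"dz":0,"twist":-0.371}]'
```

```text
clock: 15.1
tool_pos: [0.5878, 0.2817, 0.1366]
eef_rot: [0.827, -0.562, 0.0, -0.001]
contact_force: [-0.4, -0.8, -1.2]
opening: 0.404
finger_force: 0.0
clock: 15.6
tool_pos: [0.5755, 0.243, 0.1377]
eef_rot: [0.732, -0.682, -0.005, -0.009]
contact_force: [-0.2, 0.7, 0.2]
opening: 0.402
finger_force: 0.0
```

```bash
python3 -m pendant '[{"claw":0.4,"dx":0,"dy":0,"dz":0,"twist":0}]'
python3 -c "
from h import *
s=r.get_state();print(s['q'].round(3),s['qd'].round(3),s['tool_pos'],s['eef_rot'].round(4),s['contact_force'])"
```

```text
clock: 15.7
tool_pos: [0.5756, 0.2445, 0.1374]
eef_rot: [0.732, -0.681, -0.005, -0.009]
contact_force: [-0.1, -0.8, -0.6]
opening: 0.398
finger_force: 0.0
[-0.91   1.015  0.92   1.696 -1.     0.96  -2.654] [-0.005  0.004 -0.002 -0.008  0.001 -0.001 -0.001] [0.57556813 0.24450739 0.13744797] [ 0.7325 -0.6807 -0.0055 -0.0094] [-0.07596378 -0.81789167 -0.58007163]
```

```bash
python3 -m pendant '[{"claw":0.4,"dx":0,"dy":30,"dz":0,"twist":1.2},{"claw":0.4,"dx":0,"dy":30,"dz":0,"twist":1.2},{"claw":0.4,"dx":0,"dy":30,"dz":0,"twist":1.2},{"claw":0.4,"dx":0,"dy":30,"dz":0,"twist":1.2},{"claw":0.4,"dx":0,"dy":30,"dz":0,"twist":1.2},{"claw":0.4,"dx":0,"dy":30,"dz":0,"twist":1.2},{"claw":0.4,"dx":0,"dy":30,"dz":0,"twist":1.2},{"claw":0.4,"dx":0,"dy":30,"dz":0,"twist":1.2}]'
python3 -m pendant '[{"claw":0.4,"dx":0,"dy":0,"dz":0,"twist":1.2},{"claw":0.4,"dx":0,"dy":0,"dz":0,"twist":1.2},{"claw":0.4,"dx":0,"dy":0,"dz":0,"twist":1.2},{"claw":0.4,"dx":0,"dy":0,"dz":0,"twist":1.2},{"claw":0.4,"dx":0,"dy":0,"dz":0,"twist":1.2},{"claw":0.4,"dx":0,"dy":0,"dz":0,"twist":1.2},{"claw":0.4,"dx":0,"dy":0,"dz":0,"twist":1.2},{"claw":0.4,"dx":0,"dy":0,"dz":0,"twist":1.2}]'
python3 -m pendant '[{"claw":0.4,"dx":0,"dy":0,"dz":0,"twist":0.6},{"claw":0.4,"dx":0,"dy":0,"dz":0,"twist":0.6},{"claw":0.4,"dx":0,"dy":0,"dz":0,"twist":0.6},{"claw":0.4,"dx":0,"dy":0,"dz":0,"twist":0.6},{"claw":0.4,"dx":0,"dy":0,"dz":0,"twist":0.6}]'
python3 -c "
from h import *
from scipy.spatial.transform import Rotation as R
s=r.get_state();print(s['q'].round(3),s['tool_pos'],R.from_quat(s['eef_rot']).as_matrix().round(4))"
```

```text
clock: 16.5
tool_pos: [0.5755, 0.2747, 0.1374]
eef_rot: [0.989, -0.145, -0.009, -0.005]
contact_force: [1.2, 0.7, -0.4]
opening: 0.406
finger_force: 0.0
clock: 17.3
tool_pos: [0.5756, 0.2746, 0.1376]
eef_rot: [0.899, 0.439, -0.009, 0.001]
contact_force: [0.9, 0.7, -0.1]
opening: 0.401
finger_force: 0.0
clock: 17.8
tool_pos: [0.5755, 0.2743, 0.1376]
eef_rot: [0.731, 0.682, -0.008, 0.004]
contact_force: [0.3, 0.3, -0.1]
opening: 0.4
finger_force: 0.0
[-0.617  0.842  0.176  1.609 -0.181  0.72  -0.429] [0.57550188 0.27433491 0.13762487] [[ 0.0683  0.9976 -0.0066]
 [ 0.9975 -0.0684 -0.0172]
 [-0.0176 -0.0054 -0.9998]]
```

```bash
python3 -m pendant '[{"claw":0.4,"dx":11,"dy":4,"dz":-30,"twist":0.082},{"claw":0.4,"dx":11,"dy":4,"dz":-65,"twist":0.082},{"claw":0.4,"dx":11,"dy":4,"dz":-95,"twist":0.082},{"claw":0.4,"dx":11,"dy":4,"dz":-107,"twist":0.082},{"claw":0.4,"dx":11,"dy":4,"dz":-109,"twist":0.082},{"claw":0.4,"dx":11,"dy":4,"dz":-109,"twist":0.082}]'
python3 -m pendant '[{"claw":0.4,"dx":0,"dy":-7,"dz":0,"twist":0},{"claw":0.4,"dx":0,"dy":-14,"dz":0,"twist":0},{"claw":0.4,"dx":0,"dy":-21,"dz":0,"twist":0},{"claw":0.4,"dx":0,"dy":-28,"dz":0,"twist":0},{"claw":0.4,"dx":0,"dy":-35,"dz":0,"twist":0},{"claw":0.4,"dx":0,"dy":-42,"dz":0,"twist":0},{"claw":0.4,"dx":0,"dy":-49,"dz":0,"twist":0},{"claw":0.4,"dx":0,"dy":-56,"dz":0,"twist":0}]'
python3 - <<'E'
from m import *
s=r.get_state(); print(s["tool_pos"])
for n in ("side","top"):
    im2,d2=eyes.snapshot(n); C=cloud(n,d2); rect(sel(C,.45,.632,-.15,.32,.034,.05),"blank "+n)
E
```

```text
clock: 18.4
tool_pos: [0.5869, 0.2779, 0.0291]
eef_rot: [0.703, 0.711, -0.008, 0.005]
contact_force: [1.0, -0.3, 0.8]
opening: 0.402
finger_force: 0.0
clock: 19.2
tool_pos: [0.5862, 0.2211, 0.0283]
eef_rot: [0.703, 0.712, -0.009, 0.005]
contact_force: [0.1, 3.6, 2.6]
opening: 0.398
finger_force: 2.0
[0.58616836 0.221056   0.02832479]
blank side 1913 c [584.8  50.5] size [ 95.7 198.7] ang 0.49 zmed 0.039
blank top 3237 c [586.4  73.6] size [ 90.7 251.6] ang 0.36 zmed 0.0394
```

```bash
python3 -m pendant '[{"claw":0.4,"dx":0,"dy":-8,"dz":0,"twist":0},{"claw":0.4,"dx":0,"dy":-17,"dz":0,"twist":0},{"claw":0.4,"dx":0,"dy":-26,"dz":0,"twist":0},{"claw":0.4,"dx":1,"dy":-35,"dz":0,"twist":0},{"claw":0.4,"dx":1,"dy":-44,"dz":0,"twist":0},{"claw":0.4,"dx":1,"dy":-53,"dz":0,"twist":0},{"claw":0.4,"dx":1,"dy":-61,"dz":0,"twist":0},{"claw":0.4,"dx":1,"dy":-66,"dz":0,"twist":0}]'
python3 -m pendant '[{"claw":0.4,"dx":0,"dy":-4,"dz":0,"twist":0},{"claw":0.4,"dx":0,"dy":-8,"dz":0,"twist":0},{"claw":0.4,"dx":0,"dy":-12,"dz":0,"twist":0},{"claw":0.4,"dx":0,"dy":-14,"dz":0,"twist":0},{"claw":0.4,"dx":0,"dy":-14,"dz":0,"twist":0}]'
python3 - <<'E'
from m import *
for n in ("side","top"):
    im2,d2=eyes.snapshot(n); C=cloud(n,d2); P=sel(C,.45,.632,-.18,.32,.034,.05); rect(P,"blank "+n); print(np.percentile(P[:,1],[0,1,99]).round(4))
    P=sel(C,.595,.63,-.2,-.12,.045,.12); rect(P,"pad"); print(np.percentile(P[:,1],[2,98]).round(4), np.percentile(P[:,0],[2,98]).round(4))
E
```

```text
clock: 20.1
tool_pos: [0.5871, 0.154, 0.0282]
eef_rot: [0.703, 0.711, -0.009, 0.005]
contact_force: [0.1, 1.2, -1.4]
opening: 0.4
finger_force: 0.6
clock: 20.6
tool_pos: [0.5873, 0.1409, 0.0284]
eef_rot: [0.703, 0.711, -0.009, 0.005]
contact_force: [0.4, -0.6, 0.8]
opening: 0.404
finger_force: 0.0
blank side 1679 c [585.  -29.5] size [ 94.4 201.3] ang 0.34 zmed 0.0389
[-0.1304 -0.1256  0.0582]
pad 226 c [ 618.1 -157.4] size [49.7 21.9] ang 86.16 zmed 0.0801
[-0.178  -0.1348] [0.6097 0.6292]
blank top 3070 c [586.7  -9.9] size [ 90.6 241.3] ang 0.02 zmed 0.0393
[-0.1305 -0.1279  0.1063]
pad 174 c [ 619.7 -160.9] size [45.1 19. ] ang 89.87 zmed 0.085
[-0.1826 -0.1391] [0.6114 0.6289]
```

```bash
python3 -m pendant '[{"claw":0.4,"dx":0,"dy":-3,"dz":0,"twist":0},{"claw":0.4,"dx":0,"dy":-6,"dz":0,"twist":0},{"claw":0.4,"dx":0,"dy":-8,"dz":0,"twist":0},{"claw":0.4,"dx":0,"dy":-10,"dz":0,"twist":0},{"claw":0.4,"dx":0,"dy":-11,"dz":0,"twist":0},{"claw":0.4,"dx":0,"dy":-12,"dz":0,"twist":0},{"claw":0.4,"dx":0,"dy":-13,"dz":0,"twist":0},{"claw":0.4,"dx":0,"dy":-13,"dz":0,"twist":0}]'
python3 -m pendant '[{"claw":0.4,"dx":0,"dy":-0.5,"dz":0,"twist":0},{"claw":0.4,"dx":0,"dy":-1,"dz":0,"twist":0},{"claw":0.4,"dx":0,"dy":-1.5,"dz":0,"twist":0},{"claw":0.4,"dx":0,"dy":-2,"dz":0,"twist":0},{"claw":0.4,"dx":0,"dy":-2,"dz":0,"twist":0}]'
python3 -m pendant '[{"claw":0.4,"dx":0,"dy":-0.5,"dz":0,"twist":0},{"claw":0.4,"dx":0,"dy":-1,"dz":0,"twist":0},{"claw":0.4,"dx":0,"dy":-1.5,"dz":0,"twist":0},{"claw":0.4,"dx":0,"dy":-2,"dz":0,"twist":0},{"claw":0.4,"dx":0,"dy":-2,"dz":0,"twist":0}]'
python3 - <<'E'
from m import *
for n in ("side","top"):
    im2,d2=eyes.snapshot(n); C=cloud(n,d2); P=sel(C,.45,.632,-.18,.32,.034,.05); rect(P,"blank "+n); print(np.percentile(P[:,1],[0,1,99]).round(4))
E
```

```text
clock: 21.5
tool_pos: [0.5873, 0.1284, 0.0284]
eef_rot: [0.703, 0.711, -0.009, 0.005]
contact_force: [0.7, 1.1, 1.6]
opening: 0.4
finger_force: 0.9
clock: 22.0
tool_pos: [0.5872, 0.1265, 0.0284]
eef_rot: [0.703, 0.712, -0.009, 0.005]
contact_force: [-0.1, 2.5, 1.1]
opening: 0.4
finger_force: 1.3
clock: 22.5
tool_pos: [0.5873, 0.1244, 0.0284]
eef_rot: [0.703, 0.711, -0.009, 0.005]
contact_force: [-0.1, 3.1, 2.3]
opening: 0.402
finger_force: 1.4
blank side 1675 c [585.7 -58. ] size [ 92.4 220.2] ang 0.39 zmed 0.0391
[-0.168  -0.1539  0.0377]
blank top 3091 c [586.7 -23.9] size [ 89.8 246.5] ang 0.46 zmed 0.0394
[-0.1471 -0.1439  0.0889]
```

```bash
python3 -m pendant '[{"claw":0.4,"dx":0,"dy":-0.5,"dz":0,"twist":0},{"claw":0.4,"dx":0,"dy":-1,"dz":0,"twist":0},{"claw":0.4,"dx":0,"dy":-1.5,"dz":0,"twist":0},{"claw":0.4,"dx":0,"dy":-1.5,"dz":0,"twist":0}]'
python3 -m pendant '[{"claw":0.4,"dx":0,"dy":-0.5,"dz":0,"twist":0},{"claw":0.4,"dx":0,"dy":-1,"dz":0,"twist":0},{"claw":0.4,"dx":0,"dy":-1.5,"dz":0,"twist":0},{"claw":0.4,"dx":0,"dy":-1.5,"dz":0,"twist":0}]'
```

```text
clock: 23.0
tool_pos: [0.5872, 0.123, 0.0284]
eef_rot: [0.703, 0.711, -0.009, 0.005]
contact_force: [-0.2, 2.4, 2.4]
opening: 0.397
finger_force: 1.6
clock: 23.4
tool_pos: [0.5873, 0.1219, 0.0284]
eef_rot: [0.703, 0.712, -0.009, 0.005]
contact_force: [0.2, 3.3, 2.7]
opening: 0.399
finger_force: 2.1
```

```bash
python3 -m pendant '[{"claw":0.4,"dx":0,"dy":-0.5,"dz":0,"twist":0},{"claw":0.4,"dx":0,"dy":-1,"dz":0,"twist":0},{"claw":0.4,"dx":0,"dy":-1,"dz":0,"twist":0}]'
python3 -m pendant '[{"claw":0.4,"dx":0,"dy":-0.5,"dz":0,"twist":0},{"claw":0.4,"dx":0,"dy":-1,"dz":0,"twist":0},{"claw":0.4,"dx":0,"dy":-1,"dz":0,"twist":0}]'
```

```text
clock: 23.7
tool_pos: [0.5873, 0.1218, 0.0284]
eef_rot: [0.702, 0.712, -0.008, 0.004]
contact_force: [-0.5, 5.8, 2.7]
opening: 0.402
finger_force: 2.9
clock: 24.0
tool_pos: [0.5872, 0.1218, 0.0284]
eef_rot: [0.702, 0.712, -0.008, 0.004]
contact_force: [-0.0, 7.0, 3.9]
opening: 0.399
finger_force: 3.7
```

```bash
python3 -m pendant '[{"claw":0.4,"dx":0,"dy":15,"dz":0,"twist":0},{"claw":0.4,"dx":0,"dy":15,"dz":45,"twist":0},{"claw":0.4,"dx":0,"dy":10,"dz":90,"twist":0},{"claw":0.7,"dx":-20,"dy":0,"dz":110,"twist":-1.571},{"claw":0.7,"dx":-40,"dy":-30,"dz":110,"twist":-1.571},{"claw":1,"dx":-60,"dy":-60,"dz":110,"twist":-1.571},{"claw":1,"dx":-82,"dy":-90,"dz":110,"twist":-1.571},{"claw":1,"dx":-82,"dy":-120,"dz":110,"twist":-1.571}]'
python3 -m pendant '[{"claw":1,"dx":0,"dy":-17,"dz":0,"twist":-0.821},{"claw":1,"dx":0,"dy":-17,"dz":0,"twist":-0.821},{"claw":1,"dx":0,"dy":-17,"dz":0,"twist":-0.821},{"claw":1,"dx":0,"dy":-17,"dz":0,"twist":-0.821},{"claw":1,"dx":0,"dy":-17,"dz":0,"twist":-0.821},{"claw":1,"dx":0,"dy":-17,"dz":0,"twist":-0.821},{"claw":1,"dx":0,"dy":-17,"dz":0,"twist":-0.821},{"claw":1,"dx":0,"dy":-17,"dz":0,"twist":-0.821}]'
python3 -c "
from h import *
from scipy.spatial.transform import Rotation as R
s=r.get_state();print(s['q'].round(3),s['tool_pos'],R.from_quat(s['eef_rot']).as_matrix().round(4))"
```

```text
clock: 24.8
tool_pos: [0.5007, -0.0024, 0.1381]
eef_rot: [0.916, 0.401, -0.013, 0.001]
contact_force: [0.4, 0.4, 0.0]
opening: 0.828
finger_force: 0.0
clock: 25.6
tool_pos: [0.5048, -0.0179, 0.1382]
eef_rot: [1.0, 0.007, -0.01, -0.002]
contact_force: [-0.5, 1.0, -0.3]
opening: 1.005
finger_force: 0.0
[-0.317  0.756  0.447  2.017 -0.635  0.531 -0.966] [ 0.50475561 -0.01794647  0.13817732] [[ 0.9997  0.0135 -0.0204]
 [ 0.0136 -0.9999  0.0045]
 [-0.0204 -0.0048 -0.9998]]
```

```bash
python3 -m pendant '[{"claw":1,"dx":0,"dy":0,"dz":-40,"twist":0},{"claw":1,"dx":0,"dy":0,"dz":-80,"twist":0},{"claw":1,"dx":0,"dy":0,"dz":-104,"twist":0},{"claw":1,"dx":0,"dy":0,"dz":-110,"twist":0},{"claw":1,"dx":10,"dy":0,"dz":-110,"twist":0},{"claw":1,"dx":18,"dy":0,"dz":-110,"twist":0},{"claw":1,"dx":23,"dy":0,"dz":-110,"twist":0},{"claw":1,"dx":25,"dy":0,"dz":-110,"twist":0}]'
python3 -m pendant '[{"claw":1,"dx":1,"dy":0,"dz":0,"twist":0},{"claw":1,"dx":2,"dy":0,"dz":0,"twist":0},{"claw":1,"dx":3,"dy":0,"dz":0,"twist":0},{"claw":1,"dx":4,"dy":0,"dz":0,"twist":0},{"claw":1,"dx":4,"dy":0,"dz":0,"twist":0}]'
python3 -m pendant '[{"claw":1,"dx":0.7,"dy":0,"dz":0,"twist":0},{"claw":1,"dx":1.4,"dy":0,"dz":0,"twist":0},{"claw":1,"dx":2,"dy":0,"dz":0,"twist":0},{"claw":1,"dx":2,"dy":0,"dz":0,"twist":0}]'
```

```text
clock: 26.4
tool_pos: [0.5314, -0.0174, 0.0291]
eef_rot: [1.0, 0.007, -0.009, -0.003]
contact_force: [-0.8, 0.2, -0.0]
opening: 1.001
finger_force: 0.0
clock: 26.9
tool_pos: [0.5326, -0.0174, 0.0283]
eef_rot: [1.0, 0.006, -0.011, -0.003]
contact_force: [-3.3, -0.8, 3.9]
opening: 0.999
finger_force: 2.2
clock: 27.3
tool_pos: [0.5344, -0.0173, 0.0283]
eef_rot: [1.0, 0.006, -0.011, -0.003]
contact_force: [-6.1, 0.6, 4.9]
opening: 0.998
finger_force: 2.6
```

```bash
python3 -m pendant '[{"claw":1,"dx":0.7,"dy":0,"dz":0,"twist":0},{"claw":1,"dx":1.4,"dy":0,"dz":0,"twist":0},{"claw":1,"dx":2,"dy":0,"dz":0,"twist":0},{"claw":1,"dx":2,"dy":0,"dz":0,"twist":0}]'
python3 -m pendant '[{"claw":1,"dx":1,"dy":0,"dz":0,"twist":0},{"claw":1,"dx":2,"dy":0,"dz":0,"twist":0},{"claw":1,"dx":2,"dy":0,"dz":0,"twist":0}]'
```

```text
clock: 27.7
tool_pos: [0.5345, -0.0173, 0.0282]
eef_rot: [1.0, 0.006, -0.013, -0.004]
contact_force: [-8.4, -0.2, 6.9]
opening: 0.998
finger_force: 4.3
clock: 28.0
tool_pos: [0.5345, -0.0172, 0.0282]
eef_rot: [1.0, 0.006, -0.015, -0.004]
contact_force: [-12.2, -0.4, 10.6]
opening: 1.0
finger_force: 6.0
```

```bash
python3 -m pendant '[{"claw":1,"dx":-7,"dy":0,"dz":0,"twist":0},{"claw":1,"dx":-30,"dy":0,"dz":0,"twist":0},{"claw":1,"dx":-40,"dy":0,"dz":40,"twist":0},{"claw":1,"dx":-50,"dy":0,"dz":85,"twist":0},{"claw":1,"dx":-90,"dy":10,"dz":120,"twist":0},{"claw":0.4,"dx":-90,"dy":50,"dz":120,"twist":0},{"claw":0.4,"dx":-90,"dy":100,"dz":120,"twist":0},{"claw":0.4,"dx":-90,"dy":150,"dz":120,"twist":0}]'
python3 -m pendant '[{"claw":0.4,"dx":0,"dy":50,"dz":0,"twist":0},{"claw":0.4,"dx":0,"dy":80,"dz":0,"twist":0},{"claw":0.4,"dx":0,"dy":80,"dz":0,"twist":0}]'
python3 - <<'E'
from m import *
ims=[]
for n in ("side","top"):
    im,d2=eyes.snapshot(n); ims.append(im); C=cloud(n,d2); P=sel(C,.45,.632,-.18,.32,.034,.05); rect(P,"blank "+n)
    Q=P[abs(P[:,1])<.1] ; e=np.array([(y,np.percentile(P[abs(P[:,1]-y)<.006,0],2)) for y in np.arange(-.13,.1,.01)if (abs(P[:,1]-y)<.006).sum()>20]); print("front-edge slope",np.polyfit(*e.T,1))
cv2.imwrite("pics/c5.png",np.hstack([cv2.resize(ims[1][140:270,300:500],(400,260)),cv2.resize(ims[0][130:260,260:460],(400,260))]))
E
```

```text
clock: 28.8
tool_pos: [0.4517, 0.1342, 0.1492]
eef_rot: [1.0, 0.005, -0.007, -0.003]
contact_force: [1.4, -0.4, -0.2]
opening: 0.751
finger_force: 0.0
clock: 29.1
tool_pos: [0.4507, 0.2191, 0.1479]
eef_rot: [1.0, 0.011, -0.008, -0.005]
contact_force: [-0.4, -1.5, -0.7]
opening: 0.482
finger_force: 0.0
blank side 1212 c [585.1 -38. ] size [ 89.7 258.8] ang 1.24 zmed 0.0389
front-edge slope [-0.02588373  0.54265901]
blank top 3426 c [587.4 -19.9] size [261.3  88.9] ang 89.97 zmed 0.0395
front-edge slope [-0.01022107  0.546815  ]
```

View pics/c5.png

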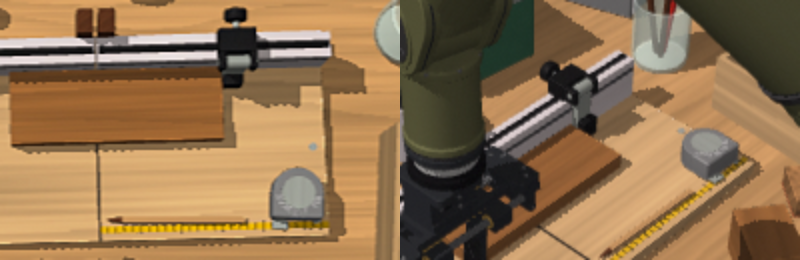

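The blank lies along the fence with its end at the stop arm, left panel (223,105). The bystanders look undisturbed and the tool is clear. Handing in.

```bash
python3 -c "
from plant import r
print(r.finish_job())"
```

```text
the job is handed in; nothing more can be done
None
```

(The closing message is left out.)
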